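# Sort the bench after sanding

### The job

Clear the row of loose things into the sorting trays by kind: the two sanding blocks (one cork, one black rubber) into the blue tray, one in each bay, the two drawer knobs (one white, one dark brown) into the green tray, one in each bay, and the steel bench dog into either bay of the yellow tray. Everything must end the same way up as it stands now, flat on the floor of its bay and let go. Leave the glue bottle out on the bench and do not knock it over.

Things in the scene. Friction and masses are not known exactly. Their poses are not given: they have to be found in the camera images.
- block_cork_c (a point): centre, half-way up (22 mm above its underside), of a loose sanding block of light brown cork with a dark red sole: 64 mm along its own x, 42 mm along y, 44 mm tall, lying on its sole (the lowest 10 mm); the body above is 62 x 40 mm with plain upright sides. 0.08 to 0.17 kg. Own z up. Any yaw.
- block_black_c (a point): centre, half-way up (22 mm above its underside), of a loose sanding block of black rubber with a dark red sole: 64 mm along its own x, 42 mm along y, 44 mm tall, lying on its sole (the lowest 10 mm); the body above is 62 x 40 mm with plain upright sides. 0.08 to 0.17 kg. Own z up. Any yaw.
- knob_white_c (a point): centre, half-way up (21 mm above its underside), of a loose turned round drawer knob in white-painted wood, 42 mm tall, standing on its 36 mm wide round foot; widest, 44 mm across, with upright sides from 14 to 30 mm above the underside, then rounding in to a domed top. 0.04 to 0.08 kg. Own z up.
- knob_dark_c (a point): centre, half-way up (21 mm above its underside), of a loose turned round drawer knob in dark brown wood, 42 mm tall, standing on its 36 mm wide round foot; widest, 44 mm across, with upright sides from 14 to 30 mm above the underside, then rounding in to a domed top. 0.04 to 0.08 kg. Own z up.
- dog_c (a point): centre, half-way up (31 mm above its underside), of a loose round steel bench dog with a brass-coloured ring, 62 mm tall, standing head down: the head is a disc 32 mm across and 9 mm high at the bottom, above it a plain upright round shank 19 mm across. 0.11 to 0.22 kg. Own z up.
- tray_blue: fixed plywood tray with blue bay floors, for the sanding blocks; 106 (own x) x 183 mm (own y) outside, rim 18 mm above the table. Origin: centre of its underside, at table height. Two bays centred at own y = +44.5 and -44.5 mm, x = 0, each 96 (x) x 84 (y) mm inside; bay floor 5 mm above the table; walls and divider 5 mm thick, 13 mm above the bay floor. Yaw within 0.15 rad of the world axes.
- tray_green: fixed plywood tray with green bay floors, for the drawer knobs; 106 (own x) x 183 mm (own y) outside, rim 18 mm above the table. Origin: centre of its underside, at table height. Two bays centred at own y = +44.5 and -44.5 mm, x = 0, each 96 (x) x 84 (y) mm inside; bay floor 5 mm above the table; walls and divider 5 mm thick, 13 mm above the bay floor. Yaw within 0.15 rad of the world axes.
- tray_yellow: fixed plywood tray with yellow bay floors, for the bench dog; 106 (own x) x 183 mm (own y) outside, rim 18 mm above the table. Origin: centre of its underside, at table height. Two bays centred at own y = +44.5 and -44.5 mm, x = 0, each 96 (x) x 84 (y) mm inside; bay floor 5 mm above the table; walls and divider 5 mm thick, 13 mm above the bay floor. Yaw within 0.15 rad of the world axes.
- glue_c (a point): centre, half-way up (49 mm above its underside), of a loose white glue bottle with a blue band and an orange nozzle, 46 mm across, 98 mm tall, standing somewhere in the row of loose things; not to be sorted, must stay standing. Own z up.

How it is judged:
At the end, for the whole second after the job is handed in: Blocks in the blue tray, knobs in the green, one per bay; dog in a yellow bay. Centres within 36 mm (tray x), 30 mm (tray y) of the bay centre and 5 mm of standing height; upright within 0.15 rad, released, at rest. Glue bottle stands on the bench (tilt under 0.5 rad, centre below 52 mm) ((((x of block_cork_c in the frame of tray_blue between -0.036 and 0.036 m and y of block_cork_c in the frame of tray_blue between 0.0145 and 0.0745 m and z of block_cork_c in the frame of tray_blue between 0.022 and 0.032 m) and (x of block_black_c in the frame of tray_blue between -0.036 and 0.036 m and y of block_black_c in the frame of tray_blue between -0.0745 and -0.0145 m and z of block_black_c in the frame of tray_blue between 0.022 and 0.032 m)) or ((x of block_cork_c in the frame of tray_blue between -0.036 and 0.036 m and y of block_cork_c in the frame of tray_blue between -0.0745 and -0.0145 m and z of block_cork_c in the frame of tray_blue between 0.022 and 0.032 m) and (x of block_black_c in the frame of tray_blue between -0.036 and 0.036 m and y of block_black_c in the frame of tray_blue between 0.0145 and 0.0745 m and z of block_black_c in the frame of tray_blue between 0.022 and 0.032 m))) and (((x of knob_white_c in the frame of tray_green between -0.036 and 0.036 m and y of knob_white_c in the frame of tray_green between 0.0145 and 0.0745 m and z of knob_white_c in the frame of tray_green between 0.021 and 0.031 m) and (x of knob_dark_c in the frame of tray_green between -0.036 and 0.036 m and y of knob_dark_c in the frame of tray_green between -0.0745 and -0.0145 m and z of knob_dark_c in the frame of tray_green between 0.021 and 0.031 m)) or ((x of knob_white_c in the frame of tray_green between -0.036 and 0.036 m and y of knob_white_c in the frame of tray_green between -0.0745 and -0.0145 m and z of knob_white_c in the frame of tray_green between 0.021 and 0.031 m) and (x of knob_dark_c in the frame of tray_green between -0.036 and 0.036 m and y of knob_dark_c in the frame of tray_green between 0.0145 and 0.0745 m and z of knob_dark_c in the frame of tray_green between 0.021 and 0.031 m))) and ((x of dog_c in the frame of tray_yellow between -0.036 and 0.036 m and y of dog_c in the frame of tray_yellow between 0.0145 and 0.0745 m and z of dog_c in the frame of tray_yellow between 0.031 and 0.041 m) or (x of dog_c in the frame of tray_yellow between -0.036 and 0.036 m and y of dog_c in the frame of tray_yellow between -0.0745 and -0.0145 m and z of dog_c in the frame of tray_yellow between 0.031 and 0.041 m)) and angle between each of block_cork_c, block_black_c, knob_white_c, knob_dark_c, dog_c's own z axis and vertical below 0.15 rad and linear speed of each of block_cork, block_black, knob_white, knob_dark, dog below 0.02 m/s and angular speed of each of block_cork, block_black, knob_white, knob_dark, dog below 0.3 rad/s and angle between glue_c's own z axis and vertical below 0.5 rad and height (world z) of glue_c below 0.052 m); the robot touches nothing.
It fails at once if the glue bottle is knocked over (tilt above 0.5 rad) (angle between glue_c's own z axis and vertical above 0.5 rad).
It also fails if it takes over 122 s, if anything falls off the work surface, if the arm or the gripper's body presses on something with over 40 N, if the wrist force passes 120 N, or if a joint passes its speed limit or range.

### The arm

A 6-joint arm with a two-finger parallel gripper is mounted at the origin on the work surface. World frame = base frame: x ahead of the robot, y to its left, z up, the work surface at z = 0. Lengths are in m, angles in rad, forces in N, time in s.
With the tool pointing down it reaches from about 0.3 to 0.775 m from the base axis. Payload 14.6 kg.
Tool frame: the origin (TCP) lies midway between the tips of the shut fingers; the grasp point (between the pads) lies 19 mm behind it; z points along the fingers, y is the line along which they close (so a half turn about z gives the same grasp; the last joint's range is limited). The gripper opens to 94 mm and grips with 3 to 60 N. Pads are 16 mm wide; open, the fingers measure 119 mm over their backs; the gripper's body (75 mm by 177 mm) begins 78 mm behind the grasp point.
Start: joints at [-1.238, 0.3, 1.521, -0, 1.321, -0.067], TCP at [0.214, -0.507, 0.205] pointing down, gripper open.
Joint ranges: [-3.03, 3.03], [-0.79, 2.21], [0.23, 2.52], [-1.04, 4.18], [0, 3.07], [-2.55, 2.55]. Speed limits (rad/s): [2.22, 2.22, 2.57, 3.14, 3.14, 3.14].

### API

Orientations are given as a rotation vector (axis times angle).
In Python, from rig import env gives the robot as it stands.
- The arm moves only by the tool send_rows, never from a script. Its argument "series" is a list of rows, each a list of 7 numbers: the shift along the tool's x, y, z in units of 200 mm (1.0 is 200 mm), then the turn, a rotation vector about the tool's x, y, z in units of 45 degrees (1.0 is 45 degrees), then the finger opening in mm, from 0 to 94. A call has 1 to 5 rows; each row is the pose to reach, as a shift and turn from the pose commanded when the call began, along the tool's axes at that moment; what a row does not reach only later rows make up. A row lasts 1/10 s, in which the tool goes at most 50 mm and 8.59 degrees, less where a joint would pass 70% of its speed; a pose out of reach is approached as far as the arm can. A call with a number of a shift or a turn outside -1 to 1 is refused whole. A call with a gripper value outside its range is refused whole. The fingers move at their own pace and stop on an object; "force" is the grip in N (left out, the last holds). Time passes only in rows, so rows that repeat a pose let the fingers close. It gives the time, the measured TCP pose, the force, the opening and the grip force at its end, in the units of the state.
- env.state(): the state, without advancing time (a new reading comes with each control period).
- env.capture(name): name is "scene" or "side" or "wrist"; returns the picture (400x640x3 uint8, red, green, blue); there is no depth.
- env.camera_params(name): a dict with "K" (3x3 intrinsics, pixels), "D" ([k1, k2, p1, p2, k3] as OpenCV has them; the pictures are not rectified), "view" (4x4, takes a point from world to camera coordinates); the wrist camera has in their place "hand_eye" (4x4, takes a point from camera to tool coordinates, whose origin is the TCP and whose axes are the flange's). Camera axes: x right, y down, z forward; pixel columns grow to the right and rows downward; lengths in m; the calibration is good to about 2 mm. A picture is of the moment at which its call begins: read the wrist's pose just before it. camera_params takes no time and is no camera call.
- env.finish_job(): hands the job in; it is judged then, once.
The state is a dict: "t": time; "qpos": joint angles; "qd": joint speeds; "joint_efforts": joint torques, N m; "tool_pos": TCP position; "tool_rot": TCP orientation; "wrist_force": force on the tool from outside, world axes, zero at the start; "moment": the same for the moment, N m; "finger_gap": finger opening in m; "grasp_force": force on a finger pad.
Only numpy, scipy, OpenCV 4.12 (cv2) and the standard library are available. Lean on these libraries where they do the work, as an engineer would, in place of code of your own. Each camera call takes 0.05 s, during which the arm holds its last target. There are 200 camera calls.

## Working session

There is one attempt and no reset: what is moved stays moved. The work goes in short steps, Python scripts to look and compute and a tool call to move; the robot and the scene stay as the last step left them, time stands still between calls to the robot, and variables do not carry over. Pictures are saved under pics/ and viewed, at most 14 in all, crops included, and the job is handed in when it is done.

Besides the shell and the picture viewer there is one more tool, called after "Emit:" by a JSON object that holds its "api" and its "payload", one argument or row to a line. send_rows: Moves the arm, as the interface text tells. Its arguments: {"type":"object","properties":{"series":{"type":"array"},"force":{"type":"number"}},"required":["series"]}

```bash
mkdir -p pics
python3 - <<'E'
from rig import env
import cv2
s=env.state();print(s['t'],s['tool_pos'],s['tool_rot'],s['finger_gap'])
for n in("scene","side","wrist"):
    cv2.imwrite(f"pics/{n}0.png",env.capture(n)[:,:,::-1]);p=env.camera_params(n);print(n,{k:v.tolist() if hasattr(v,'tolist') else v for k,v in p.items()})
E
```

```text
0.0 [ 0.21399428 -0.50637859  0.20491029] [-3.07794862e+00 -6.23559207e-01  2.52102167e-04] 0.09423047573356605
scene {'K': [[481.9149554178043, 0.0, 324.1304805398343], [0.0, 481.9149554178043, 196.1867003671623], [0.0, 0.0, 1.0]], 'D': [-0.08583273031333327, 0.0, 0.0, 0.0, 0.0], 'view': [[0.2673912369390348, 0.9635315193264854, 0.010437321141347329, -0.12604332409834104], [0.6288115524293187, -0.1662745892639887, -0.7595714531869414, -0.27783317216207404], [-0.7301355750404461, 0.2096658585213304, -0.6503401185770954, 1.4906573255896887], [0.0, 0.0, 0.0, 1.0]]}
side {'K': [[492.5400222999432, 0.0, 316.301859637065], [0.0, 492.5400222999432, 194.5876282641984], [0.0, 0.0, 1.0]], 'D': [0.05010343016135591, 0.0, 0.0, 0.0, 0.0], 'view': [[-0.8656327072942077, -0.5005684844371753, -0.010545541748537604, 0.4376818872153519], [-0.32658109947312564, 0.5804708704085455, -0.7459211446755417, 0.2123303443278123], [0.37950599669758206, -0.642249765274706, -0.6659507770662633, 0.9010607374785327], [0.0, 0.0, 0.0, 1.0]]}
wrist {'K': [[304.65429465549704, 0.0, 328.1128369908983], [0.0, 304.65429465549704, 199.3897284090046], [0.0, 0.0, 1.0]], 'D': [-0.0042849273133764, 0.0, 0.0, 0.0, 0.0], 'hand_eye': [[0.0004534144238176634, -0.9650021232517431, -0.2622416758163845, 0.07600726605906266], [0.9999998595549361, 0.000509509869888183, -0.00014591024101191246, -0.0002560189233502541], [0.00027441841450516653, -0.26224157282802824, 0.9650022187410837, -0.17930374616825376], [0.0, 0.0, 0.0, 1.0]]}
```

View pics/scene0.png

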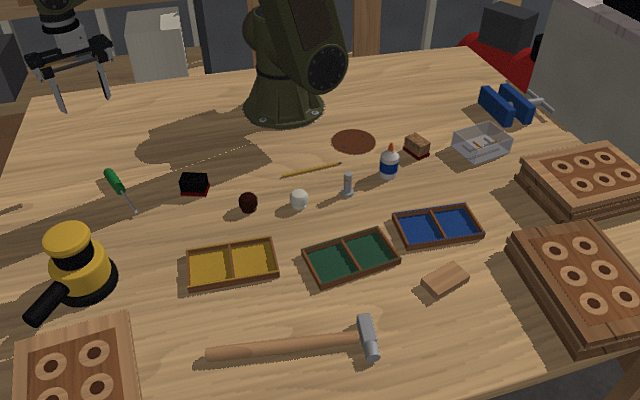

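View pics/side0.png

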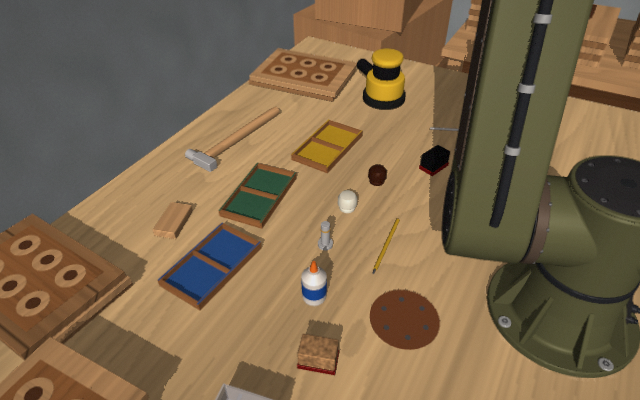

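The scene view shows the row from left to right: black block (194,184), dark knob (248,202), white knob (299,200), dog (348,185), glue (389,162) and cork block (417,147). The trays are yellow (232,264), green (351,256) and blue (438,226). The side view shows the same things.

```bash
cat > h.py <<'E'
import numpy as np, cv2
from rig import env
from scipy.spatial.transform import Rotation as R
def cam(n):
    p=env.camera_params(n); K=np.array(p['K']);D=np.array(p['D'])
    if n=='wrist':
        s=env.state();T=np.eye(4);T[:3,:3]=R.from_rotvec(s['tool_rot']).as_matrix();T[:3,3]=s['tool_pos']
        return K,D,T@np.array(p['hand_eye'])
    return K,D,np.linalg.inv(np.array(p['view']))
def cast(c,uv,z):
    K,D,T=c
    q=cv2.undistortPoints(np.array(uv,float).reshape(-1,1,2),K,D)[:,0]
    d=np.c_[q,np.ones(len(q))]@T[:3,:3].T;o=T[:3,3]
    return o+d*((z-o[2])/d[:,2])[:,None]
def tri(c1,u1,c2,u2):
    A=[];b=[]
    for c,u in((c1,u1),(c2,u2)):
        o=c[2][:3,3];d=cast(c,[u],0)[0]-o;d/=np.linalg.norm(d);P=np.eye(3)-np.outer(d,d);A.append(P);b.append(P@o)
    return np.linalg.lstsq(np.vstack(A),np.hstack(b),rcond=None)[0]
def mv(target,yawrv=None):
    """shift in tool units and turn about tool z to reach world point"""
    s=env.state();M=R.from_rotvec(s['tool_rot'])
    return (M.inv().apply(np.array(target)-s['tool_pos'])/0.2).round(3)
E
python3 - <<'E'
from h import *
cs,cd=cam('scene'),cam('side')
obj=dict(black=((194,184),(434,160)),dark=((248,202),(377,175)),white=((299,200),(347,201)),dog=((348,185),(325,235)),glue=((389,164),(314,284)),cork=((417,147),(318,353)))
for k,(a,b) in obj.items(): print(k,tri(cs,a,cd,b).round(3))
for n,c in(('scene',cs),('side',cd)):
    im=env.capture(n);hsv=cv2.cvtColor(im,cv2.COLOR_RGB2HSV)
    for k,(lo,hi) in dict(yellow=((22,170,80),(32,255,255)),green=((60,80,30),(90,255,255)),blue=((105,150,60),(125,255,255))).items():
        m=cv2.inRange(hsv,lo,hi);cn,_=cv2.findContours(m,cv2.RETR_EXTERNAL,cv2.CHAIN_APPROX_NONE)
        for q in cn:
            if cv2.contourArea(q)>400:
                P=cast(c,q.reshape(-1,2),.005)[:,:2].astype(np.float32);r=cv2.minAreaRect(P);print(n,k,cv2.contourArea(q),np.round(r[0],3),np.round(r[1],3),r[2])
E
```

```text
black [ 0.342 -0.293  0.02 ]
dark [ 0.44  -0.175  0.018]
white [ 0.461 -0.059  0.017]
dog [0.448 0.065 0.027]
glue [0.402 0.188 0.033]
cork [0.331 0.299 0.019]
scene green 1052.5 [ 0.656 -0.036] [0.086 0.078] 7.812475204467773
scene green 947.5 [0.643 0.052] [0.084 0.077] 7.83535623550415
scene blue 791.5 [0.61  0.184] [0.076 0.084] 87.24357604980469
scene blue 755.5 [0.615 0.272] [0.075 0.084] 86.88251495361328
side yellow 722.5 [ 0.607 -0.591] [0.112 0.18 ] 22.709623336791992
side green 739.5 [0.652 0.047] [0.087 0.068] 7.665344715118408
side green 631.0 [ 0.664 -0.04 ] [0.087 0.068] 8.3812894821167
side blue 1252.5 [0.623 0.267] [0.074 0.084] 86.64727783203125
side blue 1046.5 [0.618 0.179] [0.074 0.084] 86.94729614257812
```

Emit:
{"api": "send_rows", "payload": {
  "series": [
    [0.81,-0.63,-0.15,0,0,0.51,94],
    [0.81,-0.63,-0.15,0,0,0.51,94],
    [0.81,-0.63,-0.15,0,0,0.51,94],
    [0.81,-0.63,-0.15,0,0,0.51,94],
    [0.81,-0.63,-0.15,0,0,0.51,94]
  ]
}}

```text
t: 0.75
tool_pos: [0.3159, -0.3245, 0.2365]
tool_rot: [3.141, 0.004, 0.002]
wrist_force: [0.7, -0.3, -0.3]
finger_gap: 0.0944
grasp_force: 0.0
```

Emit:
{"api": "send_rows", "payload": {
  "series": [
    [0.5,-0.9,-0.1,0,0,0,94],
    [0.5,-0.9,-0.1,0,0,0,94],
    [0.5,-0.9,-0.1,0,0,0,94],
    [0.5,-0.9,-0.1,0,0,0,94],
    [0.5,-0.9,-0.1,0,0,0,94]
  ]
}}

```text
t: 1.25
tool_pos: [0.416, -0.1445, 0.2559]
tool_rot: [-3.141, -0.006, -0.002]
wrist_force: [0.1, -0.9, -0.6]
finger_gap: 0.0939
grasp_force: 0.0
```

Run:
```python
from h import *
s=env.state();print(s['t'],s['tool_pos'],s['tool_rot'],abs(s['qd']).max())
cv2.imwrite('pics/w1.png',env.capture('wrist')[:,:,::-1])
```

```text
1.25 [ 0.41602611 -0.14445928  0.25591692] [-3.14149056e+00 -5.64216605e-03 -1.54280888e-03] 0.06288803301226982
```

View pics/w1.png

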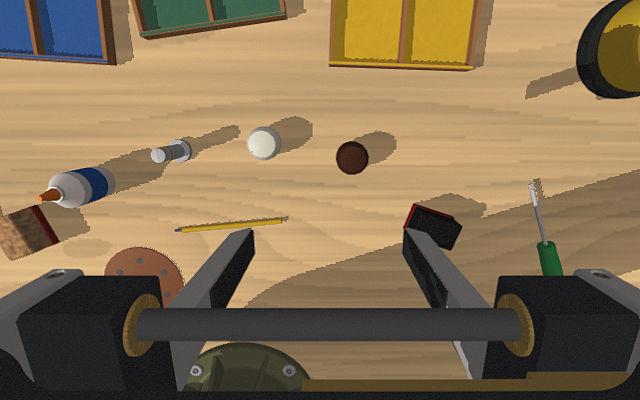

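The wrist view shows the white knob at (264,143), the dark knob at (352,157), the dog at (170,152), the glue bottle at (80,187), the black block at (433,226, partly hidden by a finger) and the cork block at (28,232). The tray edges are at the top of the picture. Next I look from further forward for the trays.

Emit:
{"api": "send_rows", "payload": {
  "series": [
    [0.6,-0.8,-0.25,0,0,0,94],
    [0.6,-0.8,-0.25,0,0,0,94],
    [0.6,-0.8,-0.25,0,0,0,94],
    [0.6,-0.8,-0.25,0,0,0,94],
    [0.6,-0.8,-0.25,0,0,0,94]
  ]
}}

```text
t: 1.8
tool_pos: [0.5365, 0.0139, 0.3056]
tool_rot: [-3.141, -0.002, -0.001]
wrist_force: [0.3, -1.0, -0.4]
finger_gap: 0.0936
grasp_force: 0.0
```

Run:
```python
from h import *
s=env.state();print(s['t'],s['tool_pos'],s['tool_rot'],abs(s['qd']).max())
c=cam('wrist');im=env.capture('wrist');cv2.imwrite('pics/w2.png',im[:,:,::-1])
hsv=cv2.cvtColor(im,cv2.COLOR_RGB2HSV)
for k,(lo,hi) in dict(yellow=((22,170,80),(32,255,255)),green=((60,80,30),(90,255,255)),blue=((105,150,60),(125,255,255))).items():
    m=cv2.inRange(hsv,lo,hi);cn,_=cv2.findContours(m,cv2.RETR_EXTERNAL,cv2.CHAIN_APPROX_NONE)
    for q in cn:
        if cv2.contourArea(q)>400:
            P=cast(c,q.reshape(-1,2),.005)[:,:2].astype(np.float32);r=cv2.minAreaRect(P);print(k,cv2.contourArea(q),np.round(r[0],3),np.round(r[1],3),r[2],cv2.boundingRect(q))
```

```text
1.8 [0.53646239 0.0139205  0.30560505] [-3.14137126e+00 -2.08987004e-03 -6.93095146e-04] 0.041357177749963794
yellow 3092.5 [ 0.606 -0.285] [0.078 0.096] 88.1860122680664 (494, 88, 62, 67)
yellow 3170.5 [ 0.608 -0.195] [0.078 0.096] 88.36831665039062 (437, 86, 60, 67)
green 3572.0 [0.647 0.051] [0.095 0.082] 7.598306179046631 (271, 55, 64, 74)
green 3629.5 [ 0.659 -0.038] [0.095 0.082] 7.722344398498535 (332, 46, 62, 76)
blue 3227.0 [0.613 0.183] [0.078 0.095] 86.72933959960938 (190, 82, 54, 68)
blue 3207.0 [0.618 0.272] [0.078 0.095] 86.7405014038086 (130, 78, 56, 68)
```

View pics/w2.png

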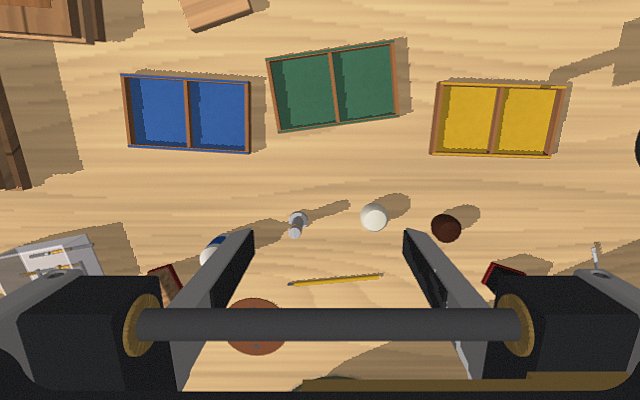

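This picture shows the blue, green and yellow bays in full, and their centres are now measured. Next I work out the round things from w1.

Run:
```python
from h import *
p=env.camera_params('wrist');T=np.eye(4);T[:3,:3]=R.from_rotvec([-3.14149056e+00,-5.64216605e-03,-1.54280888e-03]).as_matrix();T[:3,3]=[0.41602611,-0.14445928,0.25591692]
c=(np.array(p['K']),np.array(p['D']),T@np.array(p['hand_eye']))
im=cv2.imread('pics/w1.png');hsv=cv2.cvtColor(im,cv2.COLOR_BGR2HSV)
def blob(m,box):
    x0,y0,x1,y1=box;k=np.zeros_like(m);k[y0:y1,x0:x1]=m[y0:y1,x0:x1]
    q=max(cv2.findContours(k,cv2.RETR_EXTERNAL,cv2.CHAIN_APPROX_NONE)[0],key=cv2.contourArea);return cv2.minEnclosingCircle(q),cv2.boundingRect(q)
w=blob(cv2.inRange(hsv,(0,0,120),(179,60,255)),(235,115,300,170));d=blob(cv2.inRange(hsv,(0,90,0),(12,255,110)),(325,130,385,185))
print(w,cast(c,[w[0][0]],.024));print(d,cast(c,[d[0][0]],.024))
print('dog',cast(c,[(157,156)],.062),cast(c,[(180,150)],.005))
print('glue base',cast(c,[(108,182)],.0),'black',cast(c,[(436,228)],.035))
cv2.imwrite('pics/w1c.png',cv2.resize(im[110:260,120:480],None,fx=2.2,fy=2.2,interpolation=cv2.INTER_CUBIC))
```

```text
(((261.6666564941406, 143.4166717529297), 16.821256637573242), (247, 127, 29, 33)) [[ 0.45731139 -0.05545122  0.024     ]]
(((351.37939453125, 157.2699432373047), 16.32842254638672), (336, 141, 32, 33)) [[ 0.43935056 -0.17546586  0.024     ]]
dog [[0.44483756 0.06541363 0.062     ]] [[0.44618868 0.06383809 0.005     ]]
glue base [[0.39886805 0.17747008 0.        ]] black [[ 0.34257632 -0.29525053  0.035     ]]
```

View pics/w1c.png

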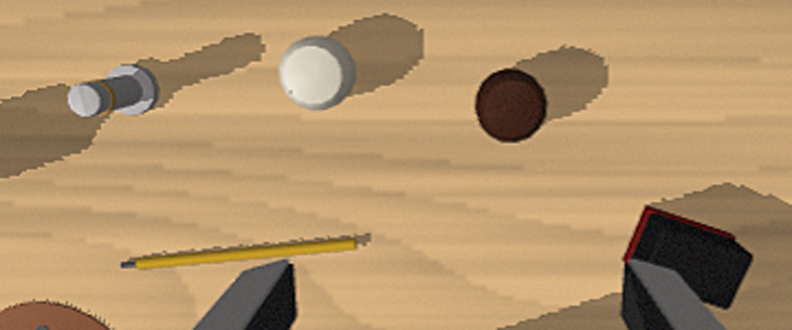

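The crop shows round outlines for both knobs and the dog with clear space around them. The white knob is centred at (264,143) in w1. I start with the dark knob.

Emit:
{"api": "send_rows", "payload": {
  "series": [
    [-0.25,0.5,0.25,0,0,-0.95,94],
    [-0.25,0.5,0.25,0,0,-0.95,94],
    [-0.25,0.5,0.25,0,0,-0.95,94],
    [-0.25,0.5,0.25,0,0,-0.95,94],
    [-0.25,0.5,0.25,0,0,-0.95,94]
  ]
}}

```text
t: 2.35
tool_pos: [0.4829, -0.0905, 0.2548]
tool_rot: [-2.932, -1.128, 0.002]
wrist_force: [-0.3, 0.7, 0.4]
finger_gap: 0.0937
grasp_force: 0.0
```

Emit:
{"api": "send_rows", "payload": {
  "series": [
    [-0.475,0.17,0.5,0,0,-0.95,94],
    [-0.475,0.17,0.5,0,0,-0.95,94],
    [-0.475,0.17,0.5,0,0,-0.95,94],
    [-0.475,0.17,0.5,0,0,-0.95,94],
    [-0.475,0.17,0.5,0,0,-0.95,94]
  ]
}}

```text
t: 2.85
tool_pos: [0.4341, -0.1787, 0.1542]
tool_rot: [-2.318, -2.117, 0.002]
wrist_force: [-0.1, -0.8, 0.1]
finger_gap: 0.0939
grasp_force: 0.0
```

Emit:
{"api": "send_rows", "payload": {
  "series": [
    [0,0,0,0,0,-0.1,94],
    [0,0,0,0,0,-0.1,94],
    [0,0,0,0,0,-0.1,94]
  ]
}}

```text
t: 3.15
tool_pos: [0.4356, -0.1774, 0.1553]
tool_rot: [-2.242, -2.201, 0.0]
wrist_force: [-0.7, 0.9, 0.3]
finger_gap: 0.0939
grasp_force: 0.0
```

Run:
```python
from h import *
s=env.state();print(s['t'],s['tool_pos'],R.from_rotvec(s['tool_rot']).as_matrix().round(3).tolist(),mv([.44,-.1755,.007]))
cv2.imwrite('pics/w3.png',env.capture('wrist')[:,:,::-1])
```

```text
3.15 [ 0.43555773 -0.17741203  0.1552639 ] [[0.019, 1.0, -0.0], [1.0, -0.019, 0.0], [-0.0, -0.0, -1.0]] [0.01  0.022 0.741]
```

View pics/w3.png

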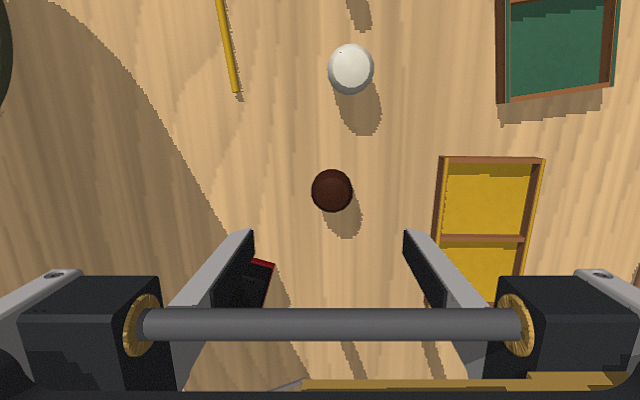

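The dark knob, at (332,190), lies between the fingers. I go down and grip.

Emit:
{"api": "send_rows", "payload": {
  "series": [
    [0.01,0.02,0.3,0,0,0,94],
    [0.01,0.02,0.6,0,0,0,94],
    [0.01,0.02,0.74,0,0,0,94],
    [0.01,0.02,0.74,0,0,0,94],
    [0.01,0.02,0.74,0,0,0,94]
  ],
  "force": 15
}}

```text
t: 3.7
tool_pos: [0.4399, -0.1746, 0.0068]
tool_rot: [-2.238, -2.202, 0.001]
wrist_force: [0.7, 0.6, 0.3]
finger_gap: 0.0941
grasp_force: 0.0
```

Emit:
{"api": "send_rows", "payload": {
  "series": [
    [0,0,0,0,0,0,38],
    [0,0,0,0,0,0,38],
    [0,0,0,0,0,0,38],
    [0,0,0,0,0,0,38],
    [0,0,0,0,0,0,38]
  ],
  "force": 15
}}

```text
t: 4.2
tool_pos: [0.4406, -0.1745, 0.0077]
tool_rot: [2.237, 2.205, 0.0]
wrist_force: [-0.1, -0.1, 1.3]
finger_gap: 0.0576
grasp_force: 0.0
```

Emit:
{"api": "send_rows", "payload": {
  "series": [
    [0,0,0,0,0,0,38],
    [0,0,0,0,0,0,38],
    [0,0,0,0,0,0,38],
    [0,0,-0.2,0,0,0,38],
    [0,0,-0.4,0,0,0,38]
  ]
}}

```text
t: 4.7
tool_pos: [0.4398, -0.1741, 0.0877]
tool_rot: [-2.236, -2.204, 0.001]
wrist_force: [0.9, 0.9, 0.7]
finger_gap: 0.0435
grasp_force: 15.0
```

Run:
```python
from h import *
s=env.state();print(s['t'],s['tool_pos'],s['finger_gap'],s['grasp_force'],mv([.659,-.038,.0145]))
```

```text
4.7 [ 0.4397844  -0.17411751  0.08774519] 0.043488923040243606 15.000041809980758 [0.696 1.087 0.364]
```

Emit:
{"api": "send_rows", "payload": {
  "series": [
    [0.5,0.8,0,0,0,-0.19,38],
    [0.5,0.8,0,0,0,-0.19,38],
    [0.5,0.8,0,0,0,-0.19,38],
    [0.5,0.8,0,0,0,-0.19,38],
    [0.5,0.8,0,0,0,-0.19,38]
  ]
}}

```text
t: 5.2
tool_pos: [0.6043, -0.0742, 0.0868]
tool_rot: [2.063, 2.369, 0.001]
wrist_force: [-0.5, 0.1, -0.6]
finger_gap: 0.0433
grasp_force: 15.0
```

Run:
```python
from h import *
s=env.state();print(s['t'],s['tool_pos'],s['finger_gap'],s['grasp_force'],mv([.659,-.038,.0145]))
```

```text
5.2 [ 0.60432884 -0.07416763  0.0867523 ] 0.04330380536775558 15.000129028921947 [0.141 0.295 0.361]
```

Emit:
{"api": "send_rows", "payload": {
  "series": [
    [0.14,0.29,0,0,0,0,38],
    [0.14,0.29,0,0,0,0,38],
    [0.14,0.29,0.15,0,0,0,38],
    [0.14,0.29,0.25,0,0,0,38],
    [0.14,0.29,0.3,0,0,0,38]
  ]
}}

```text
t: 5.7
tool_pos: [0.6543, -0.0415, 0.0252]
tool_rot: [-2.065, -2.364, 0.003]
wrist_force: [-0.5, -0.4, -0.5]
finger_gap: 0.0433
grasp_force: 15.0
```

Emit:
{"api": "send_rows", "payload": {
  "series": [
    [0,0,0.03,0,0,0,38],
    [0,0,0.06,0,0,0,38],
    [0,0,0.06,0,0,0,38],
    [0,0,0.06,0,0,0,54],
    [0,0,0.06,0,0,0,54]
  ]
}}

```text
t: 6.2
tool_pos: [0.656, -0.0413, 0.0163]
tool_rot: [2.066, 2.365, 0.001]
wrist_force: [0.4, -0.1, -0.8]
finger_gap: 0.0534
grasp_force: 0.0
```

Emit:
{"api": "send_rows", "payload": {
  "series": [
    [0,0,-0.2,0,0,0,54],
    [0,0,-0.45,0,0,0,70],
    [0,-0.2,-0.5,0,0,0,94],
    [0,-0.4,-0.5,0,0,0,94],
    [0,-0.6,-0.5,0,0,0,94]
  ]
}}

```text
t: 6.7
tool_pos: [0.5355, -0.0575, 0.1163]
tool_rot: [2.065, 2.365, 0.001]
wrist_force: [1.1, -0.1, -0.5]
finger_gap: 0.0828
grasp_force: 0.0
```

Emit:
{"api": "send_rows", "payload": {
  "series": [
    [0.05,-0.2,0,0,0,0,94],
    [0.05,-0.39,0,0,0,0,94],
    [0.05,-0.39,0,0,0,0,94],
    [0.05,-0.39,0,0,0,0,94]
  ]
}}

```text
t: 7.1
tool_pos: [0.4586, -0.0581, 0.1165]
tool_rot: [2.066, 2.364, 0.002]
wrist_force: [0.1, -0.4, 0.3]
finger_gap: 0.0934
grasp_force: 0.0
```

Run:
```python
from h import *
s=env.state();print(s['t'],s['tool_pos'],s['finger_gap'],mv([.458,-.058,.007]))
c=cam('wrist');im=env.capture('wrist');cv2.imwrite('pics/w4.png',im[:,:,::-1])
```

```text
7.1 [ 0.45856464 -0.05813645  0.11648013] 0.0934297095490736 [ 0.001 -0.004  0.547]
```

View pics/w4.png

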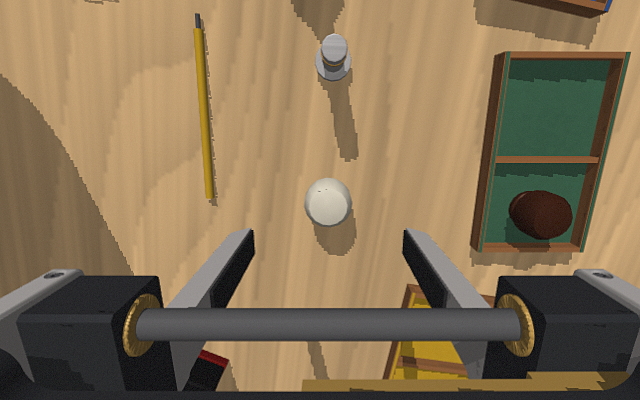

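The white knob, at (328,202), lies centred between the fingers. The dark knob, at (540,214), is in its green bay and looks stretched by the oblique view. I check it with a zoom.

Run:
```python
from h import *
a=cv2.imread('pics/w4.png')[170:270,460:620]
b=env.capture('scene')[215:295,295:410,::-1]; d=env.capture('side')[150:235,205:310,::-1]
f=lambda i,s:cv2.resize(i,(0,0),fx=s,fy=s,interpolation=cv2.INTER_CUBIC)
A=[cv2.copyMakeBorder(x[:300,:390],0,300-min(300,x.shape[0]),0,0,cv2.BORDER_CONSTANT) for x in (f(a,1.6),f(b,2.2),f(d,2.4))]
cv2.imwrite('pics/k.png',np.hstack(A)[:,:800])
```

```text
(no output)
```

View pics/k.png

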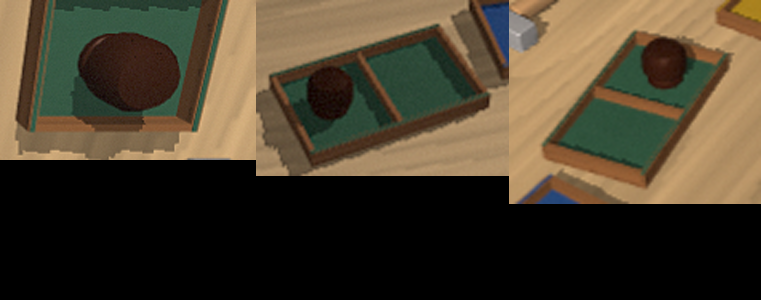

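All three views show the dark knob upright on its foot inside its bay. Next is the white knob.

Emit:
{"api": "send_rows", "payload": {
  "series": [
    [0,0,0.25,0,0,0,94],
    [0,0,0.45,0,0,0,94],
    [0,0,0.545,0,0,0,94],
    [0,0,0.545,0,0,0,38],
    [0,0,0.545,0,0,0,38]
  ]
}}

```text
t: 7.75
tool_pos: [0.4588, -0.0579, 0.0068]
tool_rot: [-2.067, -2.366, -0.0]
wrist_force: [0.5, 0.7, -0.2]
finger_gap: 0.0812
grasp_force: 0.0
```

Emit:
{"api": "send_rows", "payload": {
  "series": [
    [0,0,0,0,0,0,38],
    [0,0,0,0,0,0,38],
    [0,0,0,0,0,0,38],
    [0,0,0,0,0,0,38],
    [0,0,0,0,0,0,38]
  ]
}}

```text
t: 8.25
tool_pos: [0.4583, -0.058, 0.0067]
tool_rot: [2.066, 2.366, 0.0]
wrist_force: [-0.3, 0.8, 3.9]
finger_gap: 0.0436
grasp_force: 15.0
```

Emit:
{"api": "send_rows", "payload": {
  "series": [
    [0,0,0,0,0,0,38],
    [0,0,-0.1,0,0,0,38],
    [0,0,-0.3,0,0,0,38],
    [0,0,-0.4,0,0,0,38],
    [0,0,-0.4,0,0,0,38]
  ]
}}

```text
t: 8.75
tool_pos: [0.4593, -0.0582, 0.0888]
tool_rot: [2.064, 2.363, 0.004]
wrist_force: [-1.1, 0.4, -0.4]
finger_gap: 0.0436
grasp_force: 15.0
```

Run:
```python
from h import *
s=env.state();print(s['t'],s['tool_pos'],s['finger_gap'],mv([.647,.051,.0145]))
```

```text
8.75 [ 0.4593406  -0.0581685   0.08879355] 0.0436397773211992 [0.415 1.002 0.375]
```

Emit:
{"api": "send_rows", "payload": {
  "series": [
    [0.08,0.2,0,0,0,0,38],
    [0.16,0.4,0,0,0,0,38],
    [0.25,0.6,0,0,0,0,38],
    [0.33,0.8,0,0,0,0,38],
    [0.41,0.99,0,0,0,0,38]
  ]
}}

```text
t: 9.25
tool_pos: [0.6441, 0.051, 0.0845]
tool_rot: [-2.066, -2.365, 0.002]
wrist_force: [-0.4, -0.1, -0.5]
finger_gap: 0.0433
grasp_force: 15.0
```

Run:
```python
from h import *
s=env.state();print(s['t'],s['tool_pos'],s['finger_gap'],mv([.647,.051,.0135]))
```

```text
9.25 [0.64409518 0.05102526 0.08446174] 0.043307084820479076 [-0.002  0.015  0.355]
```

Emit:
{"api": "send_rows", "payload": {
  "series": [
    [0,0.01,0.1,0,0,0,38],
    [0,0.01,0.2,0,0,0,38],
    [0,0.01,0.3,0,0,0,38],
    [0,0.01,0.34,0,0,0,38],
    [0,0.01,0.36,0,0,0,38]
  ]
}}

```text
t: 9.75
tool_pos: [0.6445, 0.0501, 0.0127]
tool_rot: [-2.066, -2.365, 0.002]
wrist_force: [-0.5, 0.0, -0.6]
finger_gap: 0.0436
grasp_force: 15.0
```

Emit:
{"api": "send_rows", "payload": {
  "series": [
    [0,0,0,0,0,0,38],
    [0,0,0,0,0,0,38],
    [0,0,0,0,0,0,54],
    [0,0,0,0,0,0,54],
    [0,0,0,0,0,0,54]
  ]
}}

```text
t: 10.25
tool_pos: [0.6455, 0.0502, 0.0149]
tool_rot: [2.066, 2.366, 0.001]
wrist_force: [-0.3, 0.2, -0.4]
finger_gap: 0.054
grasp_force: 0.0
```

Run:
```python
from h import *
s=env.state();print(s['t'],s['tool_pos'],s['finger_gap'],mv([.446,.0645,.13]),mv([.446,.0645,.02]))
```

```text
10.25 [0.64545812 0.05019604 0.01491526] 0.05398886249417449 [ 0.205 -0.978 -0.576] [ 0.205 -0.979 -0.026]
```

Emit:
{"api": "send_rows", "payload": {
  "series": [
    [0,0,-0.2,0,0,0,54],
    [0,0,-0.45,0,0,0,54],
    [0.05,-0.2,-0.57,0,0,0,70],
    [0.1,-0.4,-0.57,0,0,0,70],
    [0.15,-0.6,-0.57,0,0,0,70]
  ]
}}

```text
t: 10.75
tool_pos: [0.521, 0.0639, 0.1293]
tool_rot: [2.066, 2.365, 0.002]
wrist_force: [-0.6, 0.1, 0.1]
finger_gap: 0.0695
grasp_force: 0.0
```

Emit:
{"api": "send_rows", "payload": {
  "series": [
    [0.05,-0.2,0,0,0,0,70],
    [0.05,-0.38,0,0,0,0,70],
    [0.05,-0.38,0,0,0,0,70],
    [0.05,-0.38,0,0,0,0,70]
  ]
}}

```text
t: 11.15
tool_pos: [0.446, 0.0635, 0.1292]
tool_rot: [2.066, 2.365, 0.002]
wrist_force: [1.0, -0.1, -1.0]
finger_gap: 0.0699
grasp_force: 0.0
```

Run:
```python
from h import *
s=env.state();print(s['t'],s['tool_pos'],s['finger_gap'],mv([.446,.0645,.02]))
c=cam('wrist');im=env.capture('wrist');cv2.imwrite('pics/w5.png',im[:,:,::-1])
```

```text
11.15 [0.44602068 0.06352738 0.12923359] 0.0698837138196458 [ 0.005 -0.     0.546]
```

View pics/w5.png

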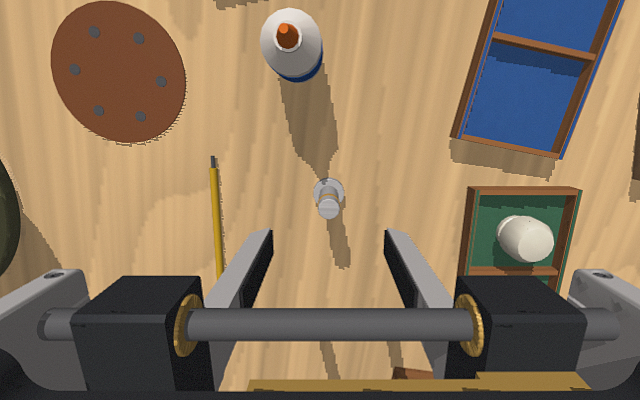

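The white knob stands in its bay at (523,240). The dog, at (329,200), lies between the fingers, and the glue bottle is upright at (292,42). I go down on the dog.

Emit:
{"api": "send_rows", "payload": {
  "series": [
    [0,0,0.2,0,0,0,70],
    [0,0,0.4,0,0,0,70],
    [0,0,0.54,0,0,0,70],
    [0,0,0.54,0,0,0,12],
    [0,0,0.54,0,0,0,12]
  ],
  "force": 25
}}

```text
t: 11.7
tool_pos: [0.4464, 0.0635, 0.0209]
tool_rot: [-2.067, -2.366, 0.0]
wrist_force: [-0.0, 0.2, 0.8]
finger_gap: 0.0574
grasp_force: 0.0
```

Emit:
{"api": "send_rows", "payload": {
  "series": [
    [0,0,0,0,0,0,12],
    [0,0,0,0,0,0,12],
    [0,0,0,0,0,0,12],
    [0,0,0,0,0,0,12],
    [0,0,0,0,0,0,12]
  ]
}}

```text
t: 12.2
tool_pos: [0.4458, 0.0635, 0.0208]
tool_rot: [2.067, 2.366, 0.001]
wrist_force: [0.1, -0.2, 2.9]
finger_gap: 0.0186
grasp_force: 25.0
```

Emit:
{"api": "send_rows", "payload": {
  "series": [
    [0,0,0,0,0,0,12],
    [0,0,0,0,0,0,12],
    [0,0,-0.1,0,0,0,12],
    [0,0,-0.3,0,0,0,12],
    [0,0,-0.5,0,0,0,12]
  ]
}}

```text
t: 12.7
tool_pos: [0.4449, 0.0634, 0.1211]
tool_rot: [-2.066, -2.365, 0.002]
wrist_force: [0.3, -0.7, -0.7]
finger_gap: 0.019
grasp_force: 25.0
```

Run:
```python
from h import *
s=env.state();print(s['t'],s['tool_pos'],s['finger_gap'],mv([.607,-.195,.0265]))
```

```text
12.7 [0.44489394 0.06343771 0.12112508] 0.01901272899897556 [-1.389  0.631  0.471]
```

Emit:
{"api": "send_rows", "payload": {
  "series": [
    [-0.15,0.07,0,0,0,0,12],
    [-0.35,0.16,0,0,0,0,12],
    [-0.55,0.25,0,0,0,0,12],
    [-0.75,0.34,0,0,0,0,12],
    [-0.95,0.43,0,0,0,0,12]
  ]
}}

```text
t: 13.2
tool_pos: [0.5569, -0.1149, 0.1201]
tool_rot: [-2.066, -2.366, 0.0]
wrist_force: [0.0, 0.9, -0.7]
finger_gap: 0.0184
grasp_force: 25.0
```

Emit:
{"api": "send_rows", "payload": {
  "series": [
    [-0.2,0.09,0,0,0,0,12],
    [-0.35,0.16,0,0,0,0,12],
    [-0.44,0.2,0,0,0,0,12],
    [-0.44,0.2,0,0,0,0,12],
    [-0.44,0.2,0,0,0,0,12]
  ]
}}

```text
t: 13.7
tool_pos: [0.6074, -0.1947, 0.1197]
tool_rot: [-2.066, -2.365, 0.001]
wrist_force: [-0.2, 0.3, -1.9]
finger_gap: 0.0184
grasp_force: 25.0
```

Run:
```python
from h import *
s=env.state();print(s['t'],s['tool_pos'],s['finger_gap'],mv([.607,-.195,.0265]))
```

```text
13.7 [ 0.60737855 -0.19474187  0.1196628 ] 0.018359644644732942 [-0.001 -0.001  0.466]
```

Emit:
{"api": "send_rows", "payload": {
  "series": [
    [0,0,0.15,0,0,0,12],
    [0,0,0.3,0,0,0,12],
    [0,0,0.4,0,0,0,12],
    [0,0,0.44,0,0,0,12],
    [0,0,0.468,0,0,0,12]
  ]
}}

```text
t: 14.2
tool_pos: [0.6078, -0.1943, 0.0268]
tool_rot: [-2.066, -2.367, 0.0]
wrist_force: [0.0, 0.3, -1.4]
finger_gap: 0.0183
grasp_force: 25.0
```

Emit:
{"api": "send_rows", "payload": {
  "series": [
    [0,0,0,0,0,0,12],
    [0,0,0,0,0,0,12],
    [0,0,0,0,0,0,50],
    [0,0,0,0,0,0,50],
    [0,0,0,0,0,0,50]
  ]
}}

```text
t: 14.7
tool_pos: [0.6081, -0.1951, 0.0273]
tool_rot: [2.066, 2.365, 0.0]
wrist_force: [0.5, 0.4, 0.5]
finger_gap: 0.039
grasp_force: 0.0
```

Emit:
{"api": "send_rows", "payload": {
  "series": [
    [0,0,0,0,0,0,50],
    [0,0,0,0,0,0,50],
    [0,0,-0.15,0,0,0,50],
    [0,0,-0.4,0,0,0,50],
    [0,0,-0.6,0,0,0,50]
  ]
}}

```text
t: 15.2
tool_pos: [0.6079, -0.1951, 0.1491]
tool_rot: [2.066, 2.366, 0.0]
wrist_force: [0.4, -0.9, -0.6]
finger_gap: 0.05
grasp_force: 0.0
```

Run:
```python
from h import *
s=env.state();print(s['t'],s['tool_pos'],s['finger_gap'],mv([.36,-.42,.22]))
```

```text
15.2 [ 0.60791928 -0.19507468  0.14913778] 0.050028142384303545 [-0.948 -1.379 -0.355]
```

Emit:
{"api": "send_rows", "payload": {
  "series": [
    [-0.05,-0.2,-0.05,0,0,0,94],
    [-0.09,-0.4,-0.1,0,0,0,94],
    [-0.14,-0.6,-0.1,0,0,0,94],
    [-0.18,-0.8,-0.1,0,0,0,94],
    [-0.22,-0.98,-0.1,0,0,0,94]
  ]
}}

```text
t: 15.7
tool_pos: [0.4178, -0.2653, 0.167]
tool_rot: [2.067, 2.366, 0.0]
wrist_force: [0.3, -0.4, 0.6]
finger_gap: 0.0867
grasp_force: 0.0
```

Emit:
{"api": "send_rows", "payload": {
  "series": [
    [-0.05,-0.2,0,0,0,0,94],
    [-0.09,-0.4,0,0,0,0,94],
    [-0.09,-0.4,0,0,0,0,94],
    [-0.09,-0.4,0,0,0,0,94]
  ]
}}

```text
t: 16.1
tool_pos: [0.3426, -0.2939, 0.1673]
tool_rot: [2.068, 2.364, 0.0]
wrist_force: [-0.1, 0.3, -0.2]
finger_gap: 0.0942
grasp_force: 0.0
```

Run:
```python
from h import *
s=env.state();print(s['t'],s['tool_pos'],s['tool_rot'],abs(s['qd']).max())
im=env.capture('wrist');cv2.imwrite('pics/w6.png',im[:,:,::-1])
```

```text
16.1 [ 0.34258225 -0.29394499  0.16726898] [2.06800655e+00 2.36366105e+00 8.75304382e-05] 0.033212137460324816
```

View pics/w6.png

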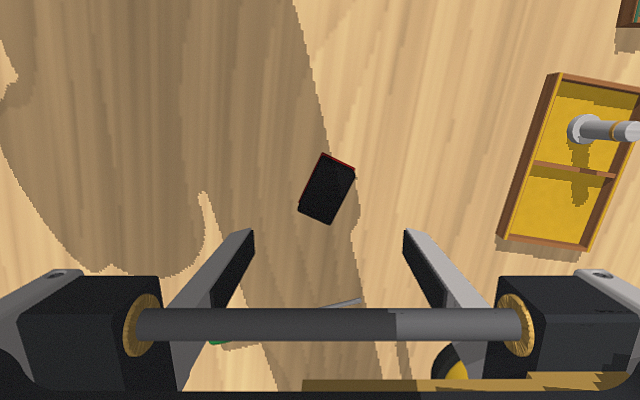

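The dog stands in its yellow bay, with its base at (585,129). The black block is in full view at (327,189) with its long side turned about 25° from the image's vertical. I measure its rectangle.

Run:
```python
from h import *
im=cv2.imread('pics/w6.png');c=cam('wrist')
m=cv2.inRange(im,(0,0,0),(40,40,40));k=np.zeros_like(m);k[145:228,285:365]=m[145:228,285:365]
q=max(cv2.findContours(k,cv2.RETR_EXTERNAL,cv2.CHAIN_APPROX_NONE)[0],key=cv2.contourArea)
P=cast(c,q.reshape(-1,2),.044)[:,:2].astype(np.float32);r=cv2.minAreaRect(P);B=cv2.boxPoints(r);print(r)
e=B[1]-B[0],B[2]-B[1];l=max(e,key=np.linalg.norm);a=np.degrees(np.arctan2(l[1],l[0]))%180
M=R.from_rotvec(env.state()['tool_rot']).as_matrix();yaw=np.degrees(np.arctan2(M[1,0],M[0,0]))
print('long axis',a,'tool yaw',yaw,mv([*r[0],.016]))
```

```text
((0.3401726484298706, -0.29063671827316284), (0.06357448548078537, 0.039412762969732285), 72.03390502929688)
long axis 72.03392 tool yaw 97.69840154672615 [ 0.017 -0.013  0.756]
```

Emit:
{"api": "send_rows", "payload": {
  "series": [
    [0.02,-0.01,0.1,0,0,0.18,94],
    [0.02,-0.01,0.2,0,0,0.36,94],
    [0.02,-0.01,0.3,0,0,0.57,94],
    [0.02,-0.01,0.4,0,0,0.57,94],
    [0.02,-0.01,0.6,0,0,0.57,94]
  ]
}}

```text
t: 16.65
tool_pos: [0.3423, -0.2904, 0.0474]
tool_rot: [2.536, 1.847, 0.001]
wrist_force: [0.4, 0.2, 0.6]
finger_gap: 0.0941
grasp_force: 0.0
```

Emit:
{"api": "send_rows", "payload": {
  "series": [
    [0,0,0.15,0,0,0,94],
    [0,0,0.155,0,0,0,34],
    [0,0,0.155,0,0,0,34],
    [0,0,0.155,0,0,0,34],
    [0,0,0.155,0,0,0,34]
  ]
}}

```text
t: 17.15
tool_pos: [0.341, -0.2904, 0.0173]
tool_rot: [2.538, 1.847, 0.001]
wrist_force: [1.0, 0.6, 0.6]
finger_gap: 0.0652
grasp_force: 0.0
```

Emit:
{"api": "send_rows", "payload": {
  "series": [
    [0,0,0,0,0,0,34],
    [0,0,0,0,0,0,34],
    [0,0,0,0,0,0,34],
    [0,0,0,0,0,0,34],
    [0,0,0,0,0,0,34]
  ]
}}

```text
t: 17.65
tool_pos: [0.3404, -0.29, 0.0161]
tool_rot: [2.54, 1.848, 0.0]
wrist_force: [0.2, 0.8, 5.5]
finger_gap: 0.0396
grasp_force: 25.0
```

Run:
```python
from h import *
s=env.state();print(s['t'],s['tool_pos'],s['finger_gap'],s['grasp_force'],mv([.6,-.1,.1]),mv([.613,.184,.1]))
```

```text
17.65 [ 0.34035195 -0.29003598  0.01614021] 0.03959766697748812 25.00094175338745 [ 1.304  0.943 -0.419] [ 2.675  0.568 -0.419]
```

Emit:
{"api": "send_rows", "payload": {
  "series": [
    [0,0,-0.1,0,0,0,34],
    [0,0,-0.3,0,0,0,34],
    [0,0,-0.5,0,0,0,34],
    [0.1,0.02,-0.5,0,0,0,34],
    [0.3,0.06,-0.5,0,0,0,34]
  ]
}}

```text
t: 18.15
tool_pos: [0.3701, -0.2372, 0.1168]
tool_rot: [2.541, 1.843, 0.001]
wrist_force: [1.3, -0.8, -1.2]
finger_gap: 0.0397
grasp_force: 25.0
```

Emit:
{"api": "send_rows", "payload": {
  "series": [
    [0.2,0.04,0,0,0,0,34],
    [0.4,0.08,0,0,0,0,34],
    [0.6,0.13,0,0,0,0,34],
    [0.8,0.17,0,0,0,0,34],
    [1.0,0.21,0,0,0,0,34]
  ]
}}

```text
t: 18.65
tool_pos: [0.472, -0.0574, 0.1156]
tool_rot: [-2.54, -1.848, 0.001]
wrist_force: [1.1, -0.4, -0.4]
finger_gap: 0.0398
grasp_force: 25.0
```

Emit:
{"api": "send_rows", "payload": {
  "series": [
    [0.2,0.04,0,0,0,0,34],
    [0.4,0.08,0,0,0,0,34],
    [0.6,0.13,0,0,0,-0.12,34],
    [0.8,0.17,0,0,0,-0.25,34],
    [0.9,0.19,0,0,0,-0.33,34]
  ]
}}

```text
t: 19.15
tool_pos: [0.5638, 0.1031, 0.1153]
tool_rot: [-2.274, -2.167, 0.001]
wrist_force: [0.6, -1.3, -0.1]
finger_gap: 0.0397
grasp_force: 25.0
```

Run:
```python
from h import *
s=env.state();M=R.from_rotvec(s['tool_rot']).as_matrix();print(s['t'],s['tool_pos'],s['finger_gap'],s['grasp_force'],mv([.613,.185,.0225]),np.degrees(np.arctan2(M[1,0],M[0,0])))
```

```text
19.15 [0.56377711 0.10305281 0.11525887] 0.03974394099275202 24.99961942434311 [0.421 0.226 0.464] 87.25011938675291
```

Emit:
{"api": "send_rows", "payload": {
  "series": [
    [0.2,0.11,0,0,0,0,34],
    [0.42,0.225,0,0,0,0,34],
    [0.42,0.225,0,0,0,0,34],
    [0.42,0.225,0.15,0,0,0,34],
    [0.42,0.225,0.3,0,0,0,34]
  ]
}}

```text
t: 19.65
tool_pos: [0.6125, 0.1819, 0.055]
tool_rot: [2.28, 2.161, 0.0]
wrist_force: [-0.1, -0.4, -2.0]
finger_gap: 0.0397
grasp_force: 25.0
```

Emit:
{"api": "send_rows", "payload": {
  "series": [
    [0,0,0.08,0,0,0,34],
    [0,0,0.13,0,0,0,34],
    [0,0,0.165,0,0,0,34],
    [0,0,0.165,0,0,0,34],
    [0,0,0.165,0,0,0,34]
  ]
}}

```text
t: 20.15
tool_pos: [0.6131, 0.182, 0.0239]
tool_rot: [2.28, 2.16, 0.002]
wrist_force: [-0.5, -0.4, -0.1]
finger_gap: 0.0401
grasp_force: 25.0
```

Emit:
{"api": "send_rows", "payload": {
  "series": [
    [0,0,0,0,0,0,60],
    [0,0,0,0,0,0,60],
    [0,0,0,0,0,0,60],
    [0,0,0,0,0,0,60],
    [0,0,0,0,0,0,60]
  ]
}}

```text
t: 20.65
tool_pos: [0.6127, 0.1819, 0.023]
tool_rot: [2.28, 2.161, 0.0]
wrist_force: [-0.3, 0.8, 0.4]
finger_gap: 0.0602
grasp_force: 0.0
```

Emit:
{"api": "send_rows", "payload": {
  "series": [
    [0,0,-0.15,0,0,0,60],
    [0,0,-0.4,0,0,0,60],
    [0,0,-0.6,0,0,0,70],
    [0,0,-0.8,0,0,0,94],
    [0,0,-0.9,0,0,0,94]
  ]
}}

```text
t: 21.15
tool_pos: [0.6133, 0.1821, 0.2071]
tool_rot: [2.278, 2.159, 0.006]
wrist_force: [-0.3, 0.2, 0.1]
finger_gap: 0.0805
grasp_force: 0.0
```

Run:
```python
from h import *
s=env.state();M=R.from_rotvec(s['tool_rot']).as_matrix();print(s['t'],s['tool_pos'],s['finger_gap'],mv([.33,.298,.2]),np.degrees(np.arctan2(M[1,0],M[0,0])))
```

```text
21.15 [0.61331449 0.18209575 0.20705119] 0.08051782057009542 [ 0.503 -1.446  0.029] 86.92817258163699
```

Emit:
{"api": "send_rows", "payload": {
  "series": [
    [0.1,-0.2,0,0,0,0,94],
    [0.2,-0.4,0,0,0,0,94],
    [0.3,-0.6,0,0,0,0,94],
    [0.4,-0.8,0,0,0,0,94],
    [0.5,-0.97,0,0,0,0,94]
  ]
}}

```text
t: 21.65
tool_pos: [0.4223, 0.2928, 0.2031]
tool_rot: [-2.28, -2.161, -0.001]
wrist_force: [1.3, 0.3, 0.3]
finger_gap: 0.0937
grasp_force: 0.0
```

Emit:
{"api": "send_rows", "payload": {
  "series": [
    [0,-0.2,0,0,0,0,94],
    [0,-0.4,0,0,0,0,94],
    [0,-0.47,0,0,0,0,94],
    [0,-0.47,0,0,0,0,94],
    [0,-0.47,0,0,0,0,94]
  ]
}}

```text
t: 22.15
tool_pos: [0.3312, 0.2974, 0.2032]
tool_rot: [2.28, 2.161, 0.001]
wrist_force: [1.3, 0.5, 0.3]
finger_gap: 0.094
grasp_force: 0.0
```

Run:
```python
from h import *
s=env.state();print(s['t'],s['tool_pos'],s['tool_rot'],abs(s['qd']).max())
im=env.capture('wrist');cv2.imwrite('pics/w7.png',im[:,:,::-1])
```

```text
22.15 [0.33118712 0.29736036 0.20317999] [2.28003299e+00 2.16095826e+00 1.44917373e-03] 0.017987768510259537
```

View pics/w7.png

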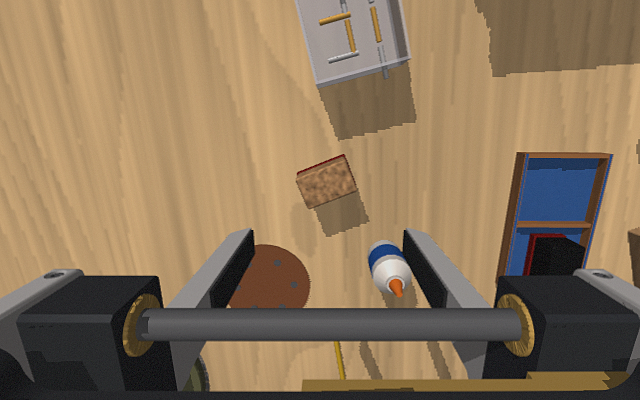

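The cork block is at (327,182) with its long side roughly across the picture. The glue bottle is upright at (390,268) and the black block sits in its blue bay at (555,257). I zoom in for the cork's top corners.

Run:
```python
import cv2
im=cv2.imread('pics/w7.png')[140:225,280:380]
cv2.imwrite('pics/w7c.png',cv2.resize(im,None,fx=6,fy=6,interpolation=cv2.INTER_NEAREST))
```

```text
(no output)
```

View pics/w7c.png

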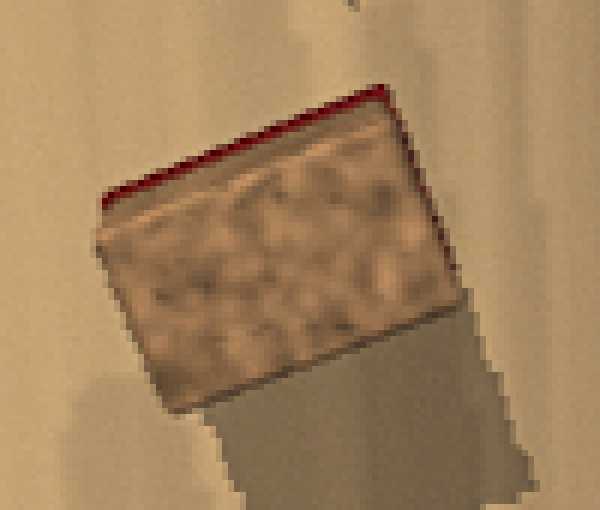

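The top face's corners in the crop are (100,238), (390,122), (460,303) and (172,410).

Run:
```python
from h import *
c=cam('wrist');uv=np.array([(100,238),(390,122),(460,303),(172,410)])/6+[280,140]
P=cast(c,uv,.044);print(P.round(4),P.mean(0),[np.linalg.norm(P[i]-P[i-1]).round(4) for i in range(4)])
l=(P[1]-P[0])+(P[2]-P[3]);a=np.degrees(np.arctan2(l[1],l[0]));s=env.state()
M=R.from_rotvec(s['tool_rot']).as_matrix();yaw=np.degrees(np.arctan2(M[1,0],M[0,0]))
print(a,yaw,'turn units',-(a-yaw)/45,mv([*P.mean(0)[:2],.02]),s['qpos'])
g=cam('scene'),cam('side')
```

```text
[[0.2961 0.3068 0.044 ]
 [0.3515 0.3257 0.044 ]
 [0.3635 0.2905 0.044 ]
 [0.3072 0.2723 0.044 ]] [0.3295748  0.29882744 0.044     ] [np.float64(0.0363), np.float64(0.0586), np.float64(0.0372), np.float64(0.0591)]
18.425364903517885 86.89385384219896 turn units 1.521521976415135 [ 0.007 -0.01   0.915] [ 6.48831869e-01  6.59098134e-02  1.80383990e+00 -9.35724292e-05
  1.27143197e+00  7.03071961e-01]
```

Emit:
{"api": "send_rows", "payload": {
  "series": [
    [0.01,-0.01,0,0,0,0.18,80],
    [0.01,-0.01,0,0,0,0.37,80],
    [0.01,-0.01,0,0,0,0.56,80],
    [0.01,-0.01,0,0,0,0.75,80],
    [0.01,-0.01,0,0,0,0.76,80]
  ]
}}

```text
t: 22.7
tool_pos: [0.3295, 0.2991, 0.2026]
tool_rot: [2.818, 1.389, -0.001]
wrist_force: [0.6, 0.3, -0.5]
finger_gap: 0.0798
grasp_force: 0.0
```

Emit:
{"api": "send_rows", "payload": {
  "series": [
    [0,0,0,0,0,0.18,80],
    [0,0,0,0,0,0.37,80],
    [0,0,0,0,0,0.56,80],
    [0,0,0,0,0,0.75,80],
    [0,0,0,0,0,0.76,80]
  ]
}}

```text
t: 23.2
tool_pos: [0.3291, 0.2992, 0.2027]
tool_rot: [3.1, 0.506, -0.0]
wrist_force: [0.4, -0.1, -0.0]
finger_gap: 0.0802
grasp_force: 0.0
```

Run:
```python
from h import *
s=env.state();M=R.from_rotvec(s['tool_rot']).as_matrix();print(s['t'],s['tool_pos'],s['finger_gap'],mv([.3296,.2988,.02]),np.degrees(np.arctan2(M[1,0],M[0,0])))
```

```text
23.2 [0.32909545 0.29919704 0.20267718] 0.0802438782236319 [0.002 0.003 0.913] 18.550027497409335
```

Emit:
{"api": "send_rows", "payload": {
  "series": [
    [0,0,0.2,0,0,0,80],
    [0,0,0.4,0,0,0,80],
    [0,0,0.6,0,0,0,80],
    [0,0,0.8,0,0,0,80],
    [0,0,0.91,0,0,0,80]
  ]
}}

```text
t: 23.7
tool_pos: [0.3278, 0.2984, 0.018]
tool_rot: [3.097, 0.517, -0.004]
wrist_force: [0.6, -0.3, -0.1]
finger_gap: 0.0796
grasp_force: 0.0
```

Emit:
{"api": "send_rows", "payload": {
  "series": [
    [0,0,0,0,0,0,34],
    [0,0,0,0,0,0,34],
    [0,0,0,0,0,0,34],
    [0,0,0,0,0,0,34],
    [0,0,0,0,0,0,34]
  ]
}}

```text
t: 24.2
tool_pos: [0.3289, 0.2996, 0.0217]
tool_rot: [-3.1, -0.507, -0.002]
wrist_force: [-0.6, 0.2, -0.5]
finger_gap: 0.0437
grasp_force: 0.0
```

Emit:
{"api": "send_rows", "payload": {
  "series": [
    [0,0,0,0,0,0,34],
    [0,0,0,0,0,0,34],
    [0,0,-0.1,0,0,0,34],
    [0,0,-0.3,0,0,0,34],
    [0,0,-0.5,0,0,0,34]
  ]
}}

```text
t: 24.7
tool_pos: [0.328, 0.299, 0.122]
tool_rot: [3.1, 0.506, -0.002]
wrist_force: [-0.4, 1.3, -0.4]
finger_gap: 0.0395
grasp_force: 25.0
```

Emit:
{"api": "send_rows", "payload": {
  "series": [
    [0,0,-0.2,0,0,-0.18,34],
    [0,0,-0.3,0,0,-0.37,34],
    [0,0,-0.3,0,0,-0.56,34],
    [0,0,-0.3,0,0,-0.75,34],
    [0,0,-0.3,0,0,-0.76,34]
  ]
}}

```text
t: 25.2
tool_pos: [0.3284, 0.2993, 0.181]
tool_rot: [-2.813, -1.399, -0.0]
wrist_force: [-0.9, -0.1, -1.2]
finger_gap: 0.0399
grasp_force: 25.0
```

Run:
```python
from h import *
s=env.state();M=R.from_rotvec(s['tool_rot']).as_matrix();print(s['t'],s['tool_pos'],s['finger_gap'],s['grasp_force'],mv([.618,.273,.18]),np.degrees(np.arctan2(M[1,0],M[0,0])))
```

```text
25.2 [0.32838334 0.29925741 0.18103769] 0.03992422951558489 24.99855726957321 [0.769 1.234 0.005] 52.89966994830954
```

Emit:
{"api": "send_rows", "payload": {
  "series": [
    [0.12,0.2,0,0,0,-0.15,34],
    [0.25,0.4,0,0,0,-0.3,34],
    [0.37,0.6,0,0,0,-0.45,34],
    [0.5,0.8,0,0,0,-0.6,34],
    [0.6,0.96,0,0,0,-0.75,34]
  ]
}}

```text
t: 25.7
tool_pos: [0.5561, 0.2778, 0.1803]
tool_rot: [-2.289, -2.151, 0.001]
wrist_force: [0.3, 0.1, -0.7]
finger_gap: 0.0396
grasp_force: 25.0
```

Run:
```python
from h import *
s=env.state();M=R.from_rotvec(s['tool_rot']).as_matrix();print(s['t'],s['tool_pos'],s['finger_gap'],s['grasp_force'],mv([.618,.273,.028]),np.degrees(np.arctan2(M[1,0],M[0,0])))
```

```text
25.7 [0.55608455 0.27778364 0.1803114 ] 0.039636946065401676 24.999293088912964 [-0.005  0.311  0.761] 86.44534935463979
```

Emit:
{"api": "send_rows", "payload": {
  "series": [
    [0,0.2,0,0,0,0,34],
    [0,0.31,0.1,0,0,0,34],
    [0,0.31,0.3,0,0,0,34],
    [0,0.31,0.5,0,0,0,34],
    [0,0.31,0.6,0,0,0,34]
  ]
}}

```text
t: 26.2
tool_pos: [0.6143, 0.274, 0.0564]
tool_rot: [-2.292, -2.145, 0.008]
wrist_force: [-0.0, -0.0, -1.0]
finger_gap: 0.0396
grasp_force: 25.0
```

Emit:
{"api": "send_rows", "payload": {
  "series": [
    [0,0,0.08,0,0,0,34],
    [0,0,0.13,0,0,0,34],
    [0,0,0.163,0,0,0,34],
    [0,0,0.163,0,0,0,34],
    [0,0,0.163,0,0,0,34]
  ]
}}

```text
t: 26.7
tool_pos: [0.6163, 0.2749, 0.0293]
tool_rot: [2.289, 2.151, 0.002]
wrist_force: [1.0, -0.3, -0.4]
finger_gap: 0.0398
grasp_force: 25.0
```

Emit:
{"api": "send_rows", "payload": {
  "series": [
    [0,0,0,0,0,0,60],
    [0,0,0,0,0,0,60],
    [0,0,0,0,0,0,60],
    [0,0,0,0,0,0,60],
    [0,0,0,0,0,0,60]
  ]
}}

```text
t: 27.2
tool_pos: [0.6158, 0.2747, 0.0283]
tool_rot: [2.289, 2.152, 0.0]
wrist_force: [0.5, -0.3, -0.0]
finger_gap: 0.0598
grasp_force: 0.0
```

Emit:
{"api": "send_rows", "payload": {
  "series": [
    [0,0,-0.15,0,0,0,60],
    [0,0,-0.4,0,0,0,60],
    [0,0,-0.6,0,0,0,70],
    [0,0,-0.8,0,0,0,94],
    [0,0,-1.0,0,0,0,94]
  ]
}}

```text
t: 27.7
tool_pos: [0.6156, 0.2746, 0.2302]
tool_rot: [2.289, 2.152, 0.0]
wrist_force: [-0.3, -0.7, -0.2]
finger_gap: 0.0808
grasp_force: 0.0
```

Emit:
{"api": "send_rows", "payload": {
  "series": [
    [-0.1,-0.2,0,0,0,0,94],
    [-0.3,-0.4,0,0,0,0,94],
    [-0.5,-0.5,0,0,0,0,94],
    [-0.7,-0.5,0,0,0,0,94],
    [-0.9,-0.5,0,0,0,0,94]
  ]
}}

```text
t: 28.2
tool_pos: [0.5041, 0.0999, 0.2289]
tool_rot: [2.287, 2.152, 0.001]
wrist_force: [0.8, -0.3, 0.9]
finger_gap: 0.0938
grasp_force: 0.0
```

Run:
```python
from h import *
print(env.state()['t'],env.state()['tool_pos'])
a=env.capture('scene')[120:320,150:520,::-1];b=env.capture('side')[100:400,150:450,::-1]
a=cv2.resize(a,None,fx=1.35,fy=1.35);a=cv2.copyMakeBorder(a,0,300-a.shape[0],0,0,cv2.BORDER_CONSTANT);cv2.imwrite('pics/end.png',np.hstack([a,b]))
```

```text
28.2 [0.50409668 0.0999269  0.22886525]
```

View pics/end.png

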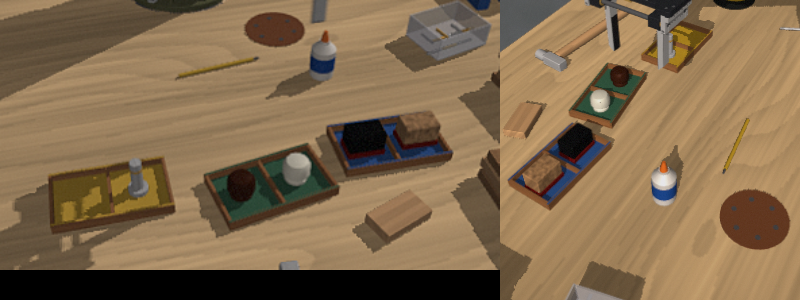

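Both views show all five things upright, each in its own bay: the dog at (137,180), knobs at (241,183) and (296,168), and blocks at (364,138) and (417,128) in the left panel. The glue bottle is standing at (322,55). I hand the job in.

```bash
python3 -c "
from rig import env
print(env.finish_job())"
```

```text
the job is handed in; nothing more can be done
None
```

The job is handed in: the last pictures showed all five things upright in their correct bays and the glue bottle still standing; the hand-in gave back no verdict.

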